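# Load the label dispenser and hold its feed lever open

### The arm

A 6-joint arm with a two-finger parallel gripper is mounted at the origin on a cart in front of the work surface, level with it; the furniture and walls round the work are solid. World frame = base frame: x ahead of the robot, y to its left, z up, the work surface at z = 0. Lengths are in mm, angles in rad, forces in N, time in s.
With the tool pointing down it reaches from about 275 to 750 mm from the base axis. Payload 10.2 kg.
Tool frame: the origin (TCP) lies at the very end of the fingers, on their centre line; the grasp point (between the pads) lies 19 mm behind it; z points along the fingers, y is the line along which they close (so a half turn about z gives the same grasp; the last joint's range is limited). The gripper opens to 85 mm and grips with 20 to 120 N. Pads are 22 mm wide; open, the fingers measure 114 mm over their backs; the gripper's body (76 mm by 85 mm) begins 54 mm behind the grasp point. The pads swing forward as they close: fully open they stand 13 mm farther back than shut.
Start: joints at [-1.482, 0.313, 1.498, -0, 1.331, -0.223], TCP at [161.043, -499.696, 231.294] pointing down, gripper open.
Joint ranges: [-2.94, 2.94], [-0.97, 2.17], [0.19, 2.56], [-1.23, 4.37], [0.02, 3.11], [-2.88, 2.88]. Speed limits (rad/s): [2.39, 2.39, 3.01, 3.14, 3.14, 3.14].

### API

Orientations are given as a unit quaternion [w, x, y, z].
In Python, from rig import * gives the robot as it stands. The module is installed in compiled form; this text tells all that it offers.
- The arm moves only by the shell command python3 -m crank 'ROWS' [FORCE]. ROWS is JSON, a list that holds one entry, the list of rows, each a list of 7 numbers: the shift along the tool's x, y, z in units of 25 mm (1.0 is 25 mm), then the turn, a rotation vector about the tool's x, y, z in units of 8 degrees (1.0 is 8 degrees), then the finger opening in mm, from 0 to 85.4. A call has exactly 8 rows; each row shifts and turns the commanded pose from where the row before left it, along the tool's axes as they then stand; what a row does not reach is not made up. A row lasts 1/10 s, in which the tool goes at most 50 mm and 8.59 degrees, less where a joint would pass 70% of its speed; a pose out of reach is approached as far as the arm can. A call is refused whole if a number of a shift passes 1 or a number of a turn 1, either way. A call with a gripper value outside its range is refused whole. The fingers move at their own pace and stop on an object; FORCE is the grip in N (left out, the last holds). Time passes only in rows, so rows that do not move let the fingers close, or fill a call up. It gives the time, the measured TCP pose, the force, the opening and the grip force at its end, in the units of the state.
- sense(): the state, without advancing time (a new reading comes with each control period).
- capture(name): name is "side" or "top" or "wrist"; returns the picture (420x560x3 uint8, blue, green, red); there is no depth.
- camera_model(name): a dict with "fx", "fy", "cx", "cy" (pixels), "world_from_camera" (4x4, takes a point from camera to world coordinates); the wrist camera has in their place "T_tool_cam" (4x4, takes a point from camera to tool coordinates, whose origin is the TCP and whose axes are the flange's). Camera axes: x right, y up, looking along -z (the intrinsics and any distortion apply to the point x, -y, -z); pixel columns grow to the right and rows downward; lengths in mm; the calibration is good to about 2 mm. A picture is of the moment at which its call begins: read the wrist's pose just before it. camera_model takes no time and is no camera call.
- finish_job(): hands the job in; it is judged then, once.
The state is a dict: "time_s": time; "joints": joint angles; "dq": joint speeds; "tau": joint torques, N m; "eef_pos": TCP position; "ee_rot": TCP orientation; "force": force on the tool from outside, world axes, zero at the start; "wrist_torque": the same for the moment, N m; "grip_width": opening from 0.0 (shut) to 1.0 (fully open); "grip_force": force on a finger pad.
Only numpy, scipy, OpenCV 4.12 (cv2) and the standard library are available. Lean on these libraries where they do the work, as an engineer would, in place of code of your own. Each camera call takes 0.05 s, during which the arm holds its last target. There are 200 camera calls.

### The job

The label dispenser is empty: first slip the white roll of freezer labels over the upright spindle until it rests fully down on the seat plate and let go of it. Then flip the red safety catch right over, out of the lever's way, and after that pull the feed lever by its black bar all the way towards the front of the dispenser and keep holding it there, so that the labels can be threaded: finish while still holding the lever against its spring. Leave the roll on its spindle, the catch flipped, and the jars, pepper mill and timer where they stand.

Things in the scene. Friction and masses are not known exactly. Their poses are not given: they have to be found in the camera images.
- dispenser: Fixed label dispenser, white base 125 (x) x 240 (y) x 14 mm. Origin: centre of its underside; x to its back, y to its left, z up; its front (-x) faces the robot, turned up to 0.3 rad. In its frame (mm): spindle (0, 65); lever pivot (20, -65, 40) between grey cheeks up to z 55; catch pivot (-24, -106, 70), its grey pillar at (42, -106) up to z 83; feed roller at x 48, y 12 to -14, up to z 64.
- label_roll: Loose white paper label roll with a cardboard core, standing upright on the worktop: 58 mm outside diameter, 50 mm tall, bore 23 mm right through, about 90 g. Origin: centre of its underside, z up along the bore. It and the spice jar may start in each other's place.
- seat (a point): Centre of the top of the dispenser's steel seat plate (54 mm across, 16 mm above the worktop), at the foot of the spindle: the roll's origin comes here.
- spindle_tip (a point): Top of the upright steel spindle, 70 mm above the worktop. The spindle is 17 mm in diameter, stands 54 mm above the seat plate, and its top 7 mm taper to 8 mm.
- lever_pivot (a point): The lever's hinge point, 40 mm above the worktop. The hinge axis is the dispenser's y.
- lever_angle (a joint): Feed lever angle (rad): 0 = rest, leaning 0.35 rad to the back; grows to 0.80 at its stop (leaning 0.45 rad to the front) as the bar is pulled to the dispenser's front (-x) in an arc about lever_pivot. A spring returns it when let go: the bar takes about 3.5 N at rest, 8 N at the stop. With the catch on it is blocked after about 0.2 rad.
- lever_grip (a point): Point to hold: on the centre line of the lever's black bar, 125 mm from the hinge axis and 37 mm to the left (dispenser's +y) of the stem.
- lever: The feed lever: steel stem 10 x 10 mm from the pivot up, with a round black bar at its top, 18 mm in diameter and 64 mm long, level, sticking out to the left (+y) from 3 to 67 mm from the stem's middle, its centre line 125 mm from the pivot. Origin: at lever_pivot, z along the stem towards the bar, y along the hinge axis (the dispenser's y).
- catch (a joint): Red safety catch angle (rad): 0 = on: its tongue (9 mm thick, 48 mm long) lies level across the front of the lever and its thumb tab stands upright; grows to 1.35 as the tab is pushed over to the dispenser's right (-y), which lifts the tongue away from the lever. Starts between 0 and 0.12; stays where it is left (light friction, 0.035 N m).
- catch_pivot (a point): Point on the catch's hinge axis below the middle of the thumb tab, 70 mm above the worktop. The axis is the dispenser's x. The tongue lies 41 mm behind this point.
- catch_tab (a point): Middle of the upper end of the red thumb tab, 45 mm from catch_pivot. The tab is 24 mm wide along the dispenser's x and 7 mm thick; nothing but the lever stands to its left, farther back.
- spice_jar: Bystander: small jar with a red cap, 45 mm across, 106 mm tall, loose. Origin: centre of its underside. Not to be disturbed.
- egg_timer: Bystander: green and white kitchen timer, 59 mm across, 52 mm tall, loose. Origin: centre of its underside. Not to be disturbed.
- pepper_mill: Bystander: dark wooden pepper mill, 58 mm across, 150 mm tall, loose. Origin: centre of its underside. Not to be disturbed.
- jam_jar: Bystander: glass jar of red jam with a white lid, 65 mm across, 97 mm tall, loose. Origin: centre of its underside. Not to be disturbed.
There are look-alikes about, which are no part of the job. Leave any orange look-alike of the label_roll alone.

How it is judged:
By the outcome, as a careful person would: the job done as asked, in the order asked, and still so for the second after the job is handed in, while the arm keeps its last pose, push and grip.
It also fails if it takes over 58 s, if anything falls off the work surface, if the arm or the gripper's body presses on something with over 40 N, if the wrist force passes 120 N, or if a joint passes its speed limit or range.

## Working session

There is one attempt and no reset: what is moved stays moved. The work goes in short steps, Python scripts to look and compute and a shell command to move; the robot and the scene stay as the last step left them, time stands still between calls to the robot, and variables do not carry over. Pictures are saved under pics/ and viewed, at most 12 in all, crops included, and the job is handed in when it is done.

```bash
mkdir -p pics
python3 - <<'E'
from rig import *
import cv2,numpy as np
s=sense();print(s)
for n in ("side","top"):
    im=capture(n);cv2.imwrite(f"pics/{n}0.png",im)
    print(n,camera_model(n))
print(camera_model("wrist"))
E
```

```text
{'time_s': 0.0, 'joints': array([-1.48240060e+00,  3.13478088e-01,  1.49844954e+00,  2.26110400e-05,
        1.33103752e+00, -2.23407854e-01]), 'dq': array([ 0.00014537,  0.00016726,  0.00114553, -0.00021643,  0.00159655,
       -0.00210397]), 'tau': array([-4.18257187e-04, -4.12264717e+01, -2.59740078e+01, -2.30526812e-04,
        4.17781252e-03,  1.03210080e-06]), 'eef_pos': array([ 161.02288862, -499.41392952,  230.71602807]), 'ee_rot': array([-6.83945109e-04,  9.87872096e-01,  1.55268321e-01,  5.72460534e-05]), 'force': array([0.10353558, 0.35073575, 0.22256475]), 'wrist_torque': array([-0.01502603, -0.02025532,  0.03811031]), 'grip_force': 0.0, 'grip_width': 1.0008945976940695}
side {'fx': 407.93023441760556, 'fy': 407.93023441760556, 'cx': 277.1258984424762, 'cy': 208.05306251560035, 'world_from_camera': array([[ 9.66420697e-01,  8.34505515e-02, -2.43037119e-01,
         3.51166562e+02],
       [-2.56714696e-01,  3.55283034e-01, -8.98816739e-01,
        -7.51465705e+02],
       [ 1.13402123e-02,  9.31026300e-01,  3.64775861e-01,
         4.29148346e+02],
       [ 0.00000000e+00
[... 292 characters left out ...]
21519e-01,  7.66578661e-03, -9.90915079e-03,
         1.08259029e+01],
       [-8.52684105e-03,  1.63060870e-01,  9.86579163e-01,
         1.11998602e+03],
       [ 0.00000000e+00,  0.00000000e+00,  0.00000000e+00,
         1.00000000e+00]])}
{'fx': 335.5047881779726, 'fy': 335.5047881779726, 'cx': 282.02107854377886, 'cy': 213.7986019292655, 'T_tool_cam': array([[ 2.34819783e-03,  9.51547647e-01,  3.07492377e-01,
         7.84076913e+01],
       [ 9.99997135e-01, -2.09136313e-03, -1.16477502e-03,
        -6.39340838e-01],
       [-4.65260710e-04,  3.07494231e-01, -9.51549831e-01,
        -1.41316104e+02],
       [ 0.00000000e+00,  0.00000000e+00,  0.00000000e+00,
         1.00000000e+00]])}
```

View pics/side0.png

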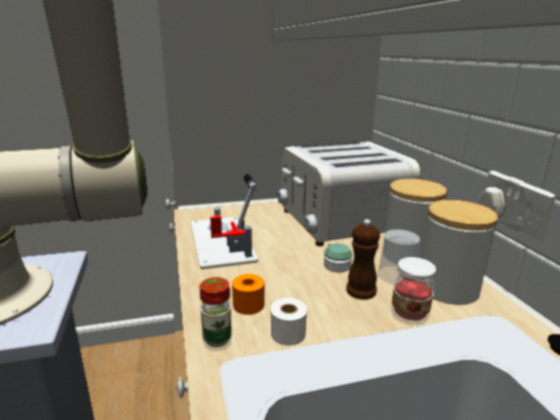

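View pics/top0.png

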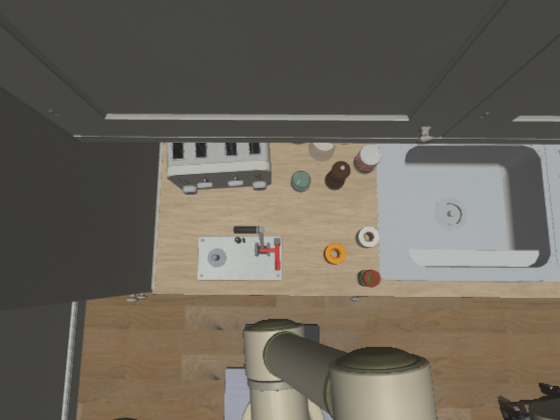

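The side view shows the dispenser at (222,240), the white roll at (288,320), the orange look-alike at (248,293) and the spice jar at (215,310). The top view shows the dispenser at (240,258), the white roll at (369,237), the orange one at (335,254), the spice jar at (370,278), and the spindle at about (217,258).

```bash
cat > h.py <<'E'
from rig import *
import cv2,numpy as np
from scipy.spatial.transform import Rotation as R
def ray(n,uv,T=None):
    m=camera_model(n)
    if T is None: T=m["world_from_camera"]
    d=np.array([(uv[0]-m["cx"])/m["fx"],-(uv[1]-m["cy"])/m["fy"],-1.])
    return T[:3,3],T[:3,:3]@d
def onplane(n,uv,z,T=None):
    o,d=ray(n,uv,T);return o+d*(z-o[2])/d[2]
def toolT(s):
    q=s["ee_rot"];T=np.eye(4);T[:3,:3]=R.from_quat([q[1],q[2],q[3],q[0]]).as_matrix();T[:3,3]=s["eef_pos"];return T
def wristT(s): return toolT(s)@camera_model("wrist")["T_tool_cam"]
def proj(n,p,T=None):
    m=camera_model(n)
    if T is None: T=m["world_from_camera"]
    c=np.linalg.inv(T)@np.append(p,1);return np.array([m["cx"]+m["fx"]*c[0]/-c[2],m["cy"]-m["fy"]*c[1]/-c[2]])
E
python3 - <<'E'
from h import *
im=cv2.imread("pics/top0.png");hsv=cv2.cvtColor(im,cv2.COLOR_BGR2HSV)
def cs(mask,box,amin=20):
    x0,y0,x1,y1=box;m=np.zeros_like(mask);m[y0:y1,x0:x1]=mask[y0:y1,x0:x1]
    c,_=cv2.findContours(m,cv2.RETR_EXTERNAL,cv2.CHAIN_APPROX_NONE)
    return [k for k in c if cv2.contourArea(k)>amin]
white=((hsv[...,1]<60)&(hsv[...,2]>130)).astype(np.uint8)
for k in cs(white,(350,218,390,258)):
    e=cv2.minEnclosingCircle(k);print("roll",e,onplane("top",e[0],25), onplane("top",e[0],50))
for k in cs(white,(185,225,295,290),500):
    r=cv2.minAreaRect(k);b=cv2.boxPoints(r)
    w=np.array([onplane("top",p,14) for p in b]);print("base",r,w.round(1),w.mean(0),np.linalg.norm(w[0]-w[1]),np.linalg.norm(w[1]-w[2]))
    d=w[1]-w[0];d2=w[2]-w[1];print(np.arctan2(d[1],d[0]),np.arctan2(d2[1],d2[0]))
big=np.hstack([cv2.resize(im[220:290,185:300],None,fx=5,fy=5,interpolation=cv2.INTER_CUBIC)])
cv2.imwrite("pics/top_disp.png",big)
red=((hsv[...,1]>150)&((hsv[...,0]<8)|(hsv[...,0]>172))&(hsv[...,2]>80)).astype(np.uint8)
for k in cs(red,(240,230,300,280),5): print("red",cv2.minAreaRect(k))
E
```

```text
roll ((379.5322570800781, 237.5), 21.677001953125) [ 511.96174074 -271.04549129   25.        ] [ 509.49542076 -264.60998919   50.        ]
base ((239.49996948242188, 257.0), (45.99999237060547, 84.99998474121094), 90.0) [[518.7 248.3  14. ]
 [520.8   4.4  14. ]
 [391.1   3.6  14. ]
 [388.8 242.8  14. ]] [454.85133965 124.77319517  14.        ] 243.85179609343422 129.71715091799334
-1.5625174834348527 -3.1348925336467226
red ((269.5230712890625, 256.9153747558594), (25.072450637817383, 18.360576629638672), 86.8201675415039)
```

View pics/top_disp.png

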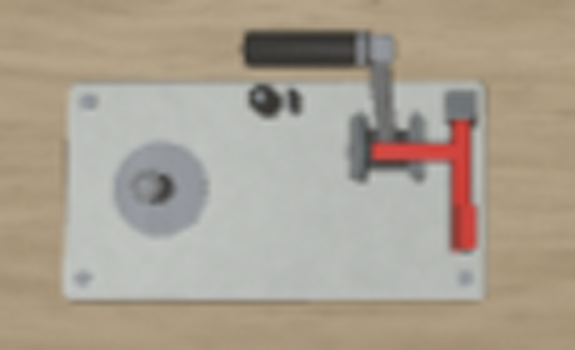

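The crop shows the spindle foot (seat plate) at about full-image (217,258), the lever bar to the back and the red catch at the right end of the dispenser. The base measures about 240 x 126 mm, as specified, with yaw close to 0. I'm moving above the roll for a wrist view.

```bash
python3 -m crank '[[[1,-0.29,0.1,0,0,0,85],[1,-0.29,0.1,0,0,0,85],[1,-0.29,0.1,0,0,0,85],[1,-0.29,0.1,0,0,0,85],[1,-0.29,0.1,0,0,0,85],[1,-0.29,0.1,0,0,0,85],[1,-0.29,0.1,0,0,0,85],[1,-0.29,0.1,0,0,0,85]]]' && python3 -m crank '[[[1,-0.29,0.1,0,0,0,85],[1,-0.29,0.1,0,0,0,85],[1,-0.29,0.1,0,0,0,85],[1,-0.29,0.1,0,0,0,85],[1,-0.29,0.1,0,0,0,85],[1,-0.29,0.1,0,0,0,85],[1,-0.29,0.1,0,0,0,85],[1,-0.29,0.1,0,0,0,85]]]'
python3 - <<'E'
from h import *
s=sense();im=capture("wrist");cv2.imwrite("pics/w1.png",im);T=wristT(s);np.save("w1.npy",T)
print(s["eef_pos"],s["ee_rot"],s["force"],s["time_s"])
print(proj("wrist",[509,-264,50],T))
E
```

```text
time_s: 0.9
eef_pos: [334.3, -382.3, 210.9]
ee_rot: [-0.0, 0.988, 0.155, -0.0]
force: [-0.0, -0.3, -0.6]
grip_width: 1.0
grip_force: 0.0
time_s: 1.7
eef_pos: [506.9, -265.8, 190.8]
ee_rot: [-0.0, 0.988, 0.155, -0.0]
force: [0.3, 0.5, 0.7]
grip_width: 0.997
grip_force: 0.0
[ 506.87841504 -265.75727953  190.81607293] [-3.01316588e-04  9.87866159e-01  1.55307061e-01 -2.79661099e-04] [0.25964761 0.50963365 0.66615501] 1.7
[281.33720618 196.96215841]
```

View pics/w1.png

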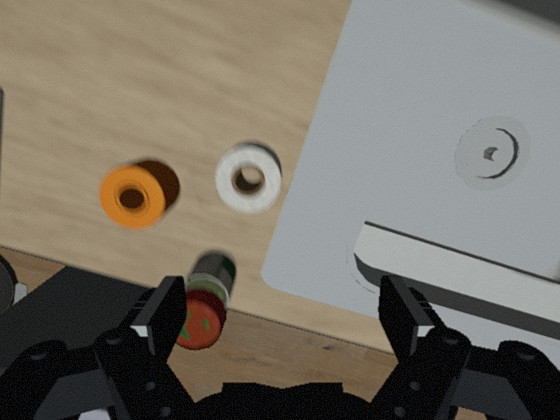

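The wrist view shows the white roll's top ring at (248,178), the orange roll at (132,196), the spice jar at (210,300), and the sink rim just right of the roll. So I'll close along world x, clear of the sink edge.

Run:
```python
from h import *
im=cv2.imread("pics/w1.png");T=np.load("w1.npy");hsv=cv2.cvtColor(im,cv2.COLOR_BGR2HSV)
g=((hsv[...,1]<45)&(hsv[...,2]>165)).astype(np.uint8);m=np.zeros_like(g);m[135:222,205:288]=g[135:222,205:288]
n,l,st,c=cv2.connectedComponentsWithStats(m);i=1+np.argmax(st[1:,4]);m=(l==i).astype(np.uint8)
k=max(cv2.findContours(m,cv2.RETR_EXTERNAL,cv2.CHAIN_APPROX_NONE)[0],key=cv2.contourArea)
e=cv2.fitEllipse(cv2.convexHull(k));p=onplane("wrist",e[0],50,T);print("roll",e,p)
o,d=T[:3,3],0;print("dia est",np.linalg.norm(onplane("wrist",(e[0][0]+e[1][0]/2,e[0][1]),50,T)-onplane("wrist",(e[0][0]-e[1][0]/2,e[0][1]),50,T)))
# bore
cnt=[q for q in cv2.findContours(m,cv2.RETR_CCOMP,cv2.CHAIN_APPROX_NONE)[0]]
for q in cnt:
    if 100<cv2.contourArea(q): f=cv2.fitEllipse(q);print(f,onplane("wrist",f[0],50,T))
r=((hsv[...,1]>130)&((hsv[...,0]<8)|(hsv[...,0]>172))&(hsv[...,2]>60)).astype(np.uint8);r[:,:150]=0;r[:270]=0;r[:,260:]=0
k=max(cv2.findContours(r,cv2.RETR_EXTERNAL,cv2.CHAIN_APPROX_NONE)[0],key=cv2.contourArea);f=cv2.minEnclosingCircle(k)
print("jar",f,onplane("wrist",f[0],106,T))
for uv in((268,268),(325,98)): print("sink edge",onplane("wrist",uv,0,T))
# top-view bore
t=cv2.imread("pics/top0.png");print(onplane("top",(369,237.5),50))
```

```text
roll ((247.5381317138672, 180.5941162109375), (62.655357360839844, 68.17853546142578), 131.16351318359375) [ 513.84256012 -232.00195462   50.        ]
dia est 53.655818404248556
((247.533935546875, 180.75881958007812), (61.85416030883789, 65.9208755493164), 126.0671615600586) [ 513.70341079 -232.03861687   50.        ]
((247.58326721191406, 179.77610778808594), (35.86478042602539, 39.70155715942383), 152.66043090820312) [ 514.53944515 -231.83980793   50.        ]
jar ((201.5, 319.5), 25.1098575592041) [ 408.81000989 -230.41473685  106.        ]
sink edge [ 414.91618399 -279.00527948    0.        ]
sink edge [ 599.91326693 -277.3591974     0.        ]
[ 509.25295845 -235.59517847   50.        ]
```

```bash
python3 -m crank '[[[0,0,0,0,0,-1,85],[0,0,0,0,0,-1,85],[0,0,0,0,0,-1,85],[0,0,0,0,0,-1,85],[0,0,0,0,0,-1,85],[0,0,0,0,0,-1,85],[0,0,0,0,0,-1,85],[0,0,0,0,0,-1,85]]]' && python3 -m crank '[[[0,0,0,0,0,-1,85],[0.5,0.1,0.3,0,0,0,85],[0.5,0.1,0.3,0,0,0,85],[0.36,0.08,0.3,0,0,0,85],[0,0,0.3,0,0,0,85],[0,0,0,0,0,0,80],[0,0,0,0,0,0,80],[0,0,0,0,0,0,80]]]'
cat > roll.py <<'E'
from h import *
import sys
s=sense();im=capture("wrist");cv2.imwrite(f"pics/{sys.argv[1]}.png",im);T=wristT(s);np.save(f"{sys.argv[1]}.npy",T)
print(s["eef_pos"],s["ee_rot"],s["force"],s["time_s"])
hsv=cv2.cvtColor(im,cv2.COLOR_BGR2HSV)
u,v=proj("wrist",[513,-232,50],T).astype(int);print(u,v)
g=((hsv[...,1]<45)&(hsv[...,2]>165)).astype(np.uint8);m=np.zeros_like(g);a=slice(max(v-70,0),v+70);b=slice(max(u-70,0),u+70);m[a,b]=g[a,b]
for q in cv2.findContours(m,cv2.RETR_CCOMP,cv2.CHAIN_APPROX_NONE)[0]:
    if 300<cv2.contourArea(q): f=cv2.fitEllipse(q);print(f,onplane("wrist",f[0],50,T))
E
python3 roll.py w2
```

```text
time_s: 2.55
eef_pos: [505.9, -266.5, 190.9]
ee_rot: [-0.0, 0.754, 0.657, -0.0]
force: [-0.1, -0.0, 0.9]
grip_width: 0.995
grip_force: 0.0
time_s: 3.35
eef_pos: [513.3, -233.0, 161.6]
ee_rot: [0.0, 0.708, 0.706, 0.0]
force: [-0.4, 0.5, 0.1]
grip_width: 0.939
grip_force: 0.0
[ 513.33634114 -233.01012795  161.57384302] [3.24754546e-04 7.08204675e-01 7.06007104e-01 3.04559937e-05] [-0.41083768  0.53319388  0.06894308] 3.35
281 209
((280.50616455078125, 209.82958984375), (67.41807556152344, 70.06731414794922), 111.0342788696289) [ 511.84782339 -232.30256419   50.        ]
((280.3271789550781, 209.91384887695312), (37.347381591796875, 39.16976547241211), 91.55987548828125) [ 511.70642923 -232.37208358   50.        ]
```

View pics/w2.png

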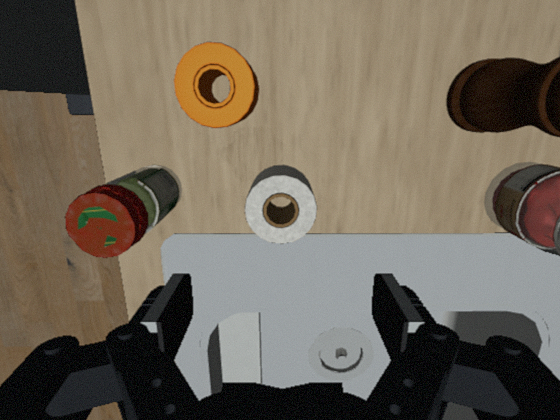

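The roll's ring is centred at (280.5,210) with the bore concentric, so it sits at (512,-232), and the gap between fingers is centred on it. I'm descending and gripping.

```bash
python3 -m crank '[[[0.03,-0.04,0.9,0,0,0,80],[0,0,1,0,0,0,80],[0,0,1,0,0,0,80],[0,0,1,0,0,0,80],[0,0,1,0,0,0,80],[0,0,0.6,0,0,0,80],[0,0,0.4,0,0,0,80],[0,0,0,0,0,0,80]]]' 30 && python3 -m crank '[[[0,0,0,0,0,0,50],[0,0,0,0,0,0,50],[0,0,0,0,0,0,50],[0,0,0,0,0,0,50],[0,0,0,0,0,0,50],[0,0,0,0,0,0,50],[0,0,0,0,0,0,50],[0,0,0,0,0,0,50]]]' 30
```

```text
time_s: 4.2
eef_pos: [511.9, -231.8, 13.0]
ee_rot: [-0.001, 0.708, 0.706, -0.0]
force: [0.6, 0.7, 1.2]
grip_width: 0.942
grip_force: 0.0
time_s: 5.0
eef_pos: [512.9, -232.3, 15.1]
ee_rot: [0.001, 0.708, 0.706, 0.0]
force: [-0.6, 0.2, 6.0]
grip_width: 0.676
grip_force: 32.7
```

```bash
python3 -m crank '[[[0,0,-0.5,0,0,0,50],[0,0,-1,0,0,0,50],[0,0,-1,0,0,0,50],[0,0,-1,0,0,0,50],[0,0,-1,0,0,0,50],[0,0,-1,0,0,0,50],[0,0,-1,0,0,0,50],[0,0,-1,0,0,0,50]]]' && python3 -m crank '[[[0.8,-0.1,0,0,0,0,50],[1,-0.15,0,0,0,0,50],[1,-0.15,0,0,0,0,50],[1,-0.15,0,0,0,0,50],[1,-0.15,0,0,0,0,50],[1,-0.15,0,0,0,0,50],[1,-0.15,0,0,0,0,50],[1,-0.15,0,0,0,0,50]]]' &&  python3 -m crank '[[[1,-0.15,0,0,0,0,50],[1,-0.15,0,0,0,0,50],[1,-0.15,0,0,0,0,50],[1,-0.15,0,0,0,0,50],[1,-0.15,0,0,0,0,50],[0.8,-0.15,0,0,0,0,50],[0.5,-0.15,0,0,0,0,50],[0,0,0,0,0,0,50]]]'
python3 - <<'E'
from h import *
s=sense();im=capture("wrist");cv2.imwrite("pics/w3.png",im);T=wristT(s);np.save("w3.npy",T)
print(s["eef_pos"],s["ee_rot"],s["force"],s["time_s"])
print(proj("wrist",[455,190,70],T),proj("wrist",[455,190,16],T))
E
```

```text
time_s: 5.8
eef_pos: [512.0, -231.6, 203.3]
ee_rot: [0.0, 0.708, 0.706, 0.0]
force: [0.4, 0.1, -0.9]
grip_width: 0.675
grip_force: 32.6
time_s: 6.6
eef_pos: [483.5, -35.7, 202.1]
ee_rot: [0.0, 0.708, 0.706, 0.0]
force: [0.1, 0.0, -0.7]
grip_width: 0.679
grip_force: 32.6
time_s: 7.4
eef_pos: [457.6, 121.7, 201.8]
ee_rot: [0.0, 0.707, 0.707, 0.0]
force: [0.4, 0.6, -1.2]
grip_width: 0.674
grip_force: 32.6
[457.59854535 121.69872498 201.77924805] [1.02002052e-04 7.07312944e-01 7.06900532e-01 1.60727723e-04] [ 0.42656683  0.6466862  -1.17530375] 7.4
[279.26426567 119.965016  ] [279.73601011 117.60011211]
```

View pics/w3.png

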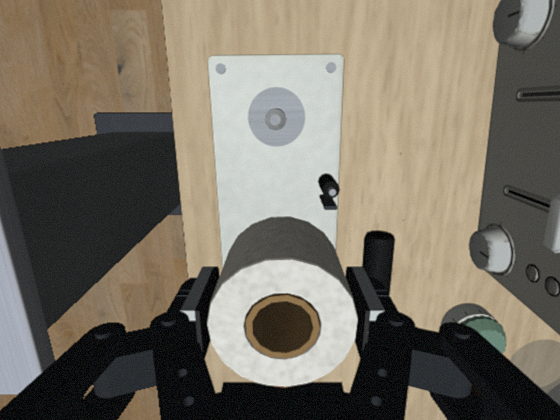

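The wrist view shows the seat plate centred at about (277,116) with the spindle tip at (275,118). The held roll's top ring is at (283,324) and the lever bar at (378,262). From these I'll compute the roll-in-tool offset and the spindle position.

Run:
```python
from h import *
im=cv2.imread("pics/w3.png");T=np.load("w3.npy");hsv=cv2.cvtColor(im,cv2.COLOR_BGR2HSV);g=cv2.cvtColor(im,cv2.COLOR_BGR2GRAY)
print(hsv[116,255],hsv[116,235],hsv[118,275],hsv[118,268],hsv[118,282], hsv[350,225],hsv[300,250])
c=cv2.HoughCircles(g[70:165,225:330],cv2.HOUGH_GRADIENT_ALT,1,5,param1=80,param2=0.6,minRadius=6,maxRadius=40)
for x in (c[0] if c is not None else []): print("circ",x+[225,70,0],onplane("wrist",(x[0]+225,x[1]+70),16,T),onplane("wrist",(x[0]+225,x[1]+70),70,T))
# base: plane corners by minAreaRect
w=((hsv[...,1]<40)&(hsv[...,2]>170)).astype(np.uint8);m=np.zeros_like(w);m[40:215,190:350]=w[40:215,190:350]
k=max(cv2.findContours(m,cv2.RETR_EXTERNAL,cv2.CHAIN_APPROX_NONE)[0],key=cv2.contourArea)
P=np.array([onplane("wrist",q[0],14,T)[:2] for q in cv2.convexHull(k)]);a=k[:,0]
def edge(sel):
    Q=np.array([onplane("wrist",q,14,T)[:2] for q in a[sel]],np.float32);v=cv2.fitLine(Q,cv2.DIST_HUBER,0,.1,.1).ravel();return v
for n,sel in dict(front=(a[:,0]<225)&(a[:,1]>75)&(a[:,1]<205),end=(a[:,1]<62)&(a[:,0]>220)&(a[:,0]<330),back=(a[:,0]>332)&(a[:,1]>75)&(a[:,1]<170)).items():
    v=edge(sel);print(n,v,np.degrees(np.arctan2(v[1],v[0])),sel.sum())
# roll
s=sense();Tt=toolT(s);ztop=s["eef_pos"][2]-15.1+50
br=((hsv[...,1]>80)&(hsv[...,0]>5)&(hsv[...,0]<30)).astype(np.uint8);br|=(g<90).astype(np.uint8);mm=np.zeros_like(br);mm[285:365,238:328]=br[285:365,238:328]
k=max(cv2.findContours(mm,cv2.RETR_EXTERNAL,cv2.CHAIN_APPROX_NONE)[0],key=cv2.contourArea);e=cv2.fitEllipse(k);p=onplane("wrist",e[0],ztop,T)
print("roll bore",e,p,np.linalg.inv(Tt)@np.append(p,1))
```

```text
[104  19 175] [ 69   8 214] [103  14 167] [ 80   5 143] [ 98   8 129] [ 37  11 214] [ 39   8 211]
circ [275.         118.          29.22649956] [450.55729185 189.6313205   16.        ] [451.66140477 191.47731513  70.        ]
circ [263.         117.          19.21328163] [439.31468711 190.51305384  16.        ] [442.27479382 192.21348687  70.        ]
circ [275.         118.          10.37927914] [450.55729185 189.6313205   16.        ] [451.66140477 191.47731513  70.        ]
front [ 1.22916745e-02 -9.99924481e-01  3.90969635e+02  1.67905121e+02] -89.295715 129
end [9.9999851e-01 1.7182390e-03 4.5434515e+02 2.4376770e+02] 0.09844789 109
back [ 1.7058574e-02 -9.9985451e-01  5.1227838e+02  1.7462805e+02] -89.02256 94
roll bore ((281.94842529296875, 325.2114562988281), (63.24913787841797, 74.52430725097656), 89.43767547607422) [457.31658099 122.68437701 236.59429116] [  1.82580412  -0.6174669  -34.90068998   1.        ]
```

```bash
python3 -m crank '[[[0.74,-0.06,0,0,0,0,50],[1,-0.1,0,0,0,0,50],[1,-0.08,0,0,0,0,50],[0,0,1,0,0,0,50],[0,0,1,0,0,0,50],[0,0,1,0,0,0,50],[0,0,1,0,0,0,50],[0,0,0,0,0,0,50]]]'
python3 - <<'E'
from h import *
s=sense();print(s["eef_pos"])
a=capture("side");b=capture("wrist");cv2.imwrite("pics/s4.png",a);cv2.imwrite("pics/w4.png",b)
u,v=proj("side",[451,190,70]).astype(int);print(u,v)
z=cv2.resize(a[v-60:v+40,u-60:u+74],(536,400),interpolation=cv2.INTER_CUBIC)
cv2.imwrite("pics/s4z.png",z)
E
```

```text
time_s: 8.25
eef_pos: [451.0, 188.1, 99.0]
ee_rot: [-0.002, 0.708, 0.706, -0.002]
force: [-0.1, 0.5, -0.3]
grip_width: 0.678
grip_force: 32.7
[451.03722043 188.08247162  98.9642951 ]
216 204
```

View pics/s4z.png

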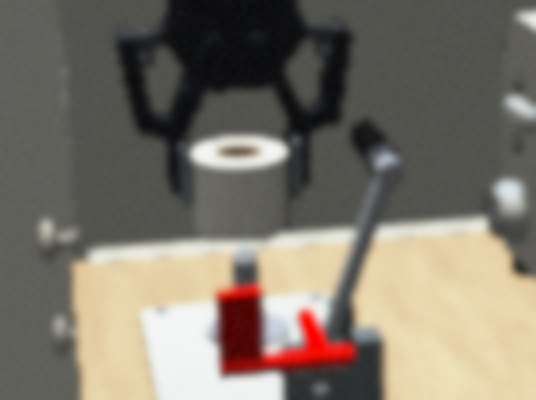

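The zoom shows the roll hanging just above the spindle tip, with the roll axis at about column 240 and the spindle at about 245, so there may be a small offset. I'll compare with projections.

Run:
```python
from h import *
a=cv2.imread("pics/s4.png").astype(float);u0,v0=156,144
for p in ([451,189.5,134],[451,189.5,84],[451,189.5,70],[451,189.5,60],[451,189.5,16],[455,189.5,70]): print(p,(proj("side",p)-[u0,v0])*4, proj("side",p))
# row profiles (full-res) 
g=a.mean(2)
for r in (184,190,196,208,210,212): print(r,g[r,196:240].astype(int))
hsv=cv2.cvtColor(a.astype(np.uint8),cv2.COLOR_BGR2HSV)
m=((hsv[...,2]>165)&(hsv[...,1]<40)).astype(np.uint8);m[:172]=0;m[190:]=0;m[:,:195]=0;m[:,240:]=0
k=max(cv2.findContours(m,cv2.RETR_EXTERNAL,cv2.CHAIN_APPROX_NONE)[0],key=cv2.contourArea);print(cv2.fitEllipse(cv2.convexHull(k)))
w=cv2.imread("pics/w4.png");hs=cv2.cvtColor(w,cv2.COLOR_BGR2HSV)
```

```text
[451, 189.5, 134] [236.78574219 142.97364374] [215.19643555 179.74341094]
[451, 189.5, 84] [240.39333   221.3173186] [216.0983325  199.32932965]
[451, 189.5, 70] [241.37989677 242.74195763] [216.34497419 204.68548941]
[451, 189.5, 60] [242.07844674 257.91191999] [216.51961168 208.47798   ]
[451, 189.5, 16] [245.09275206 323.37165885] [217.27318801 224.84291471]
[455, 189.5, 70] [247.91090425 242.21144161] [217.97772606 204.5528604 ]
184 [ 77  58  34  21  34  50  65  96 145 186 211 222 228 230 229 227 224 223
 221 219 220 222 224 225 226 223 217 205 187 160 125  88  55  50  47  38
  37  56  72  80  80  80  81  80]
190 [ 79  74  56  38  34  46  58  63  80  97 101 104 103 102 103 100 100  99
  97  96  95  95  94  96  94  94  92  91  89  83  81  66  49  49  53  53
  57  67  76  80  80  80  82  83]
196 [ 81  81  80  81  80  78  77  81  91 100 104 104 104 102 101 100  99  97
  95  97  96  95  94  93  93  91  91  89  88  86  78  71  71  76  77  80
  80  80  81  81  80  81  81  80]
208 [205 204 207 212 214 216 216 215 213 212 208 206 203 202 202 204 202 193
 180 171 167 164 160 161 179 199 206 207 208 210 210 209 211 208 207 205
 204 204 205 206 206 206 205 205]
210 [204 202 203 202 205 204 204 206 206 207 206 204 201 201 202 204 199 176
 135 106  99  97  93 105 147 185 201 204 204 205 208 210 212 210 209 206
 205 205 203 205 205 207 204 206]
212 [202 201 200 200 199 201 202 203 203 205 206 204 201 200 200 203 198 175
 126  84  72  66  70  87 134 177 198 203 203 201 205 206 209 209 209 207
 205 204 204 204 204 205 204 201]
((215.2672882080078, 181.68115234375), (8.497713088989258, 23.566329956054688), 88.2918472290039)
```

```bash
python3 -m crank '[[[0.04,0.02,0.2,0,0,0,50],[0,0,0.2,0,0,0,50],[0,0,0.2,0,0,0,50],[0,0,0.2,0,0,0,50],[0,0,0.2,0,0,0,50],[0,0,0.2,0,0,0,50],[0,0,0,0,0,0,50],[0,0,0,0,0,0,50]]]'
```

```text
time_s: 9.15
eef_pos: [452.8, 190.3, 71.3]
ee_rot: [-0.0, 0.708, 0.706, -0.0]
force: [-0.2, -1.0, -0.2]
grip_width: 0.676
grip_force: 32.8
```

```bash
python3 -m crank '[[[0,0,0.25,0,0,0,50],[0,0,0.25,0,0,0,50],[0,0,0.25,0,0,0,50],[0,0,0.25,0,0,0,50],[0,0,0.2,0,0,0,50],[0,0,0.1,0,0,0,50],[0,0,0,0,0,0,50],[0,0,0,0,0,0,50]]]'
```

```text
time_s: 9.95
eef_pos: [452.9, 190.3, 38.9]
ee_rot: [0.0, 0.708, 0.706, 0.0]
force: [-0.5, 0.6, -0.6]
grip_width: 0.677
grip_force: 32.8
```

```bash
python3 -m crank '[[[0,0,0.1,0,0,0,50],[0,0,0.06,0,0,0,50],[0,0,0.06,0,0,0,50],[0,0,0.04,0,0,0,50],[0,0,0,0,0,0,50],[0,0,0,0,0,0,50],[0,0,0,0,0,0,50],[0,0,0,0,0,0,50]]]'
```

```text
time_s: 10.75
eef_pos: [452.8, 190.3, 32.3]
ee_rot: [0.0, 0.708, 0.706, 0.0]
force: [0.8, 0.4, -1.0]
grip_width: 0.678
grip_force: 32.8
```

```bash
python3 -m crank '[[[0,0,0.04,0,0,0,50],[0,0,0.04,0,0,0,50],[0,0,0.04,0,0,0,50],[0,0,0,0,0,0,50],[0,0,0,0,0,0,50],[0,0,0,0,0,0,50],[0,0,0,0,0,0,50],[0,0,0,0,0,0,50]]]'
```

```text
time_s: 11.55
eef_pos: [452.9, 190.4, 31.0]
ee_rot: [0.0, 0.708, 0.706, 0.0]
force: [-8.6, -2.6, 21.0]
grip_width: 0.672
grip_force: 34.5
```

The roll has bottomed out on the seat at the expected height (31 mm, 21 N). I'm releasing it and rising.

```bash
python3 -m crank '[[[0,0,-0.04,0,0,0,60],[0,0,0,0,0,0,64],[0,0,0,0,0,0,70],[0,0,0,0,0,0,75],[0,0,0,0,0,0,80],[0,0,0,0,0,0,80],[0,0,0,0,0,0,80],[0,0,0,0,0,0,80]]]' && python3 -m crank '[[[0,0,-0.4,0,0,0,80],[0,0,-1,0,0,0,80],[0,0,-1,0,0,0,80],[0,0,-1,0,0,0,80],[0,0,-1,0,0,0,80],[0,0,-1,0,0,0,80],[0,0,-1,0,0,0,80],[-1,0,-0.8,0,0,0,80]]]' && python3 -m crank '[[[-1,0,0,0,0,0,80],[-1,0,0,0,0,0,80],[-1,0,0,0,0,0,80],[-1,0,0,0,0,0,40],[-1,0,0,0,0,0,0],[-1,0,0,0,0,0,0],[0,0,0,0,0,0,0],[0,0,0,0,0,0,0]]]'
python3 - <<'E'
from h import *
s=sense();b=capture("wrist");a=capture("side");cv2.imwrite("pics/w5.png",b);cv2.imwrite("pics/s5.png",a);np.save("w5.npy",wristT(s))
print(s["eef_pos"],s["force"],s["time_s"],s["joints"])
z=cv2.resize(a[144:244,156:290],(536,400),interpolation=cv2.INTER_CUBIC)
b2=cv2.resize(b,(260,195));
cv2.imwrite("pics/c5.png",np.hstack([cv2.resize(z,(402,300)),cv2.resize(b,(398,300))]))
E
```

```text
time_s: 12.35
eef_pos: [452.8, 190.3, 30.3]
ee_rot: [-0.0, 0.708, 0.706, -0.0]
force: [-0.0, -0.2, -0.4]
grip_width: 0.937
grip_force: 0.0
time_s: 13.15
eef_pos: [452.6, 166.4, 212.5]
ee_rot: [0.0, 0.707, 0.707, 0.001]
force: [-0.1, 0.2, 0.5]
grip_width: 0.935
grip_force: 0.0
time_s: 13.95
eef_pos: [452.3, 15.3, 210.8]
ee_rot: [0.0, 0.708, 0.706, 0.0]
force: [-0.9, -0.4, 0.0]
grip_width: 0.083
grip_force: 0.0
[452.27075947  15.32297369 210.79629617] [-0.9363717  -0.37199307  0.02059091] 13.95 [-2.26182309e-01  1.71030869e-01  1.73526849e+00  2.42092914e-04
  1.23483053e+00 -2.22875975e-01]
```

View pics/c5.png

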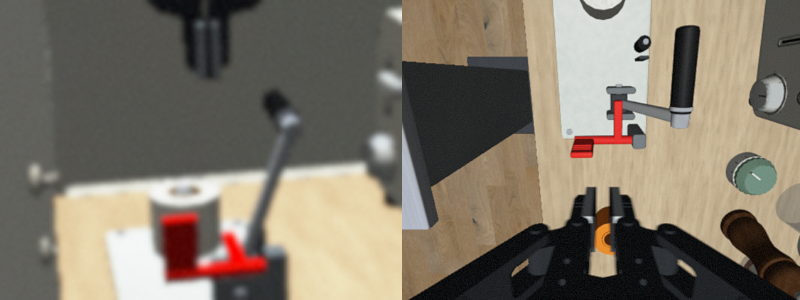

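The left part shows the roll seated on the spindle, upright, with the fingers clear. The right part (wrist) shows the red tab at about full-image (255,207), the bar at about (397,97), and the fingers closed.

Run:
```python
from h import *
im=cv2.imread("pics/w5.png");T=np.load("w5.npy");hsv=cv2.cvtColor(im,cv2.COLOR_BGR2HSV)
m=((hsv[...,1]>150)&((hsv[...,0]<8)|(hsv[...,0]>172))&(hsv[...,2]>60)).astype(np.uint8);m[300:]=0
k=max(cv2.findContours(m,cv2.RETR_EXTERNAL,cv2.CHAIN_APPROX_NONE)[0],key=cv2.contourArea)
print("red",cv2.boundingRect(k))
tab=m.copy();br=m*(hsv[...,2]>0)
for r in range(185,225,3): 
    c=np.where(m[r])[0]; print(r,c.min() if len(c) else None,c.max() if len(c) else None, [int(hsv[r,x,2]) for x in (245,255,265)])
for p in ([431.3,19.2,115],[431.3,19.2,70],[419.3,22.7,115],[443.3,22.7,115],[419.3,15.7,115]): print(p,proj("wrist",p,T))
d=((hsv[...,2]<60)).astype(np.uint8);d[:, :370]=0;d[:,425:]=0;d[165:]=0;d[:25]=0
k=max(cv2.findContours(d,cv2.RETR_EXTERNAL,cv2.CHAIN_APPROX_NONE)[0],key=cv2.contourArea);r=cv2.minAreaRect(k);print("bar",r)
b=cv2.boxPoints(r);print([onplane("wrist",q,157.5,T).round(1) for q in b],onplane("wrist",r[0],157.5,T))
```

```text
red (237, 140, 87, 81)
185 298 308 [216, 216, 218]
188 298 308 [218, 223, 221]
191 244 323 [150, 150, 159]
194 243 323 [148, 136, 132]
197 243 323 [85, 88, 82]
200 242 323 [82, 85, 86]
203 241 268 [221, 220, 219]
206 240 267 [193, 191, 180]
209 239 267 [178, 168, 142]
212 238 267 [87, 105, 112]
215 237 267 [228, 228, 231]
218 237 267 [232, 235, 233]
221 None None [189, 194, 203]
224 None None [184, 205, 204]
[431.3, 19.2, 115] [254.1247028  212.14458712]
[431.3, 19.2, 70] [258.2340562  196.48305819]
[419.3, 22.7, 115] [237.74639418 207.64101321]
[443.3, 22.7, 115] [270.25187666 207.61101727]
[419.3, 15.7, 115] [238.13716957 216.63890208]
bar ((397.8385009765625, 92.70768737792969), (33.83637237548828, 115.17987060546875), 4.184916019439697)
[array([506.4,  70.7, 157.5]), array([505.7, 129.7, 157.5]), array([523.4, 128.5, 157.5]), array([525.9,  69.3, 157.5])] [515.306771   101.01297948 157.5       ]
```

```bash
python3 -m crank '[[[0.6,-0.45,0,0,0,0,0],[0.6,-0.45,0,0,0,0,0],[0,0,1,0,0,0,0],[0,0,1,0,0,0,0],[0,0,1,0,0,0,0],[0,0,1,0,0,0,0],[0,0,0.2,0,0,0,0],[0,0,0,0,0,0,0]]]'
```

```text
time_s: 14.85
eef_pos: [429.4, 46.2, 105.4]
ee_rot: [-0.0, 0.708, 0.707, -0.0]
force: [1.4, 0.3, 0.7]
grip_width: -0.002
grip_force: 0.0
```

```bash
python3 -m crank '[[[-0.5,0,0,0,0,0,0],[-0.4,0,0.05,0,0,0,0],[-0.3,0,0.1,0,0,0,0],[-0.25,0,0.1,0,0,0,0],[-0.2,0,0.2,0,0,0,0],[-0.2,0,0.2,0,0,0,0],[-0.15,0,0.2,0,0,0,0],[-0.1,0,0.15,0,0,0,0]]]'
python3 - <<'E'
from h import *
s=sense();a=capture("side");b=capture("wrist");cv2.imwrite("pics/s6.png",a);cv2.imwrite("pics/w6.png",b);np.save("w6.npy",wristT(s))
print(s["eef_pos"],s["force"])
z=cv2.resize(a[144:244,156:290],(402,300),interpolation=cv2.INTER_CUBIC)
cv2.imwrite("pics/c6.png",np.hstack([z,cv2.resize(b,(398,300))]))
E
```

```text
time_s: 15.65
eef_pos: [429.6, -7.0, 79.9]
ee_rot: [-0.001, 0.708, 0.706, 0.0]
force: [-2.2, 14.8, 21.5]
grip_width: 0.002
grip_force: 12.7
[429.64304746  -7.03843143  79.86654758] [-2.19522455 14.79267469 21.5099467 ]
```

View pics/c6.png

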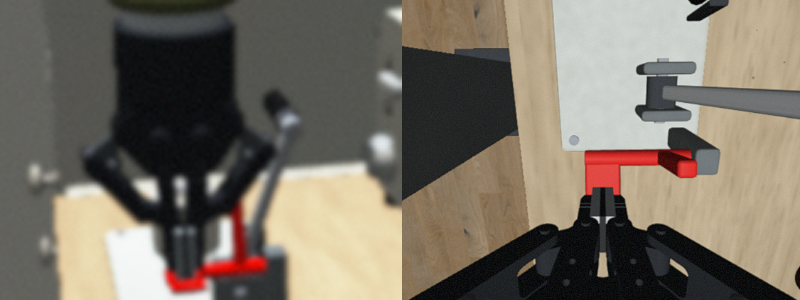

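The tongue now stands upright at wrist crop (690,165) and the tab lies flat under the fingertips; the 21 N shows it is against its stop. Next I'll rise and go over the lever bar.

```bash
python3 -m crank '[[[0,0,-0.8,0,0,0,0],[0,0,-1,0,0,0,0],[0,0,-1,0,0,0,0],[0,0,-1,0,0,0,0],[0,0,-1,0,0,0,20],[0.7,0.58,0,0,0,0,50],[0.7,0.58,0,0,0,0,50],[0.7,0.58,0,0,0,0,50]]]' && python3 -m crank '[[[0.7,0.58,0,0,0,0,50],[0.7,0.58,0,0,0,0,50],[0.7,0.58,0,0,0,0,50],[0,0,0,0,0,0,50],[0,0,0,0,0,0,50],[0,0,0,0,0,0,50],[0,0,0,0,0,0,50],[0,0,0,0,0,0,50]]]'
python3 - <<'E'
from h import *
s=sense();b=capture("wrist");cv2.imwrite("pics/w7.png",b);T=wristT(s)
print(s["eef_pos"],s["force"])
g=cv2.cvtColor(b,cv2.COLOR_BGR2HSV)
for p in ([516,98,157.5],[507,98,157.5],[525,98,157.5],[516,128,157.5],[516,62,157.5]): print(p,proj("wrist",p,T))
cv2.imwrite("pics/c7.png",np.hstack([cv2.resize(b,(400,300)),cv2.resize(capture("side")[144:244,156:290],(400,300),interpolation=cv2.INTER_CUBIC)]))
E
```

```text
time_s: 16.55
eef_pos: [473.8, 45.8, 200.1]
ee_rot: [0.0, 0.708, 0.706, -0.0]
force: [-1.2, -0.1, -0.0]
grip_width: 0.589
grip_force: 0.0
time_s: 17.35
eef_pos: [516.9, 97.2, 200.4]
ee_rot: [0.0, 0.708, 0.706, 0.0]
force: [0.1, 0.1, 0.2]
grip_width: 0.587
grip_force: 0.0
[516.86808825  97.22545297 200.43827926] [0.13676181 0.06565362 0.1801874 ]
[516, 98, 157.5] [281.04680814 243.97749011]
[507, 98, 157.5] [265.90545749 243.98286699]
[525, 98, 157.5] [296.18911195 243.97211288]
[516, 128, 157.5] [280.96719512 195.08205105]
[516, 62, 157.5] [281.13313703 296.99757347]
```

View pics/c7.png

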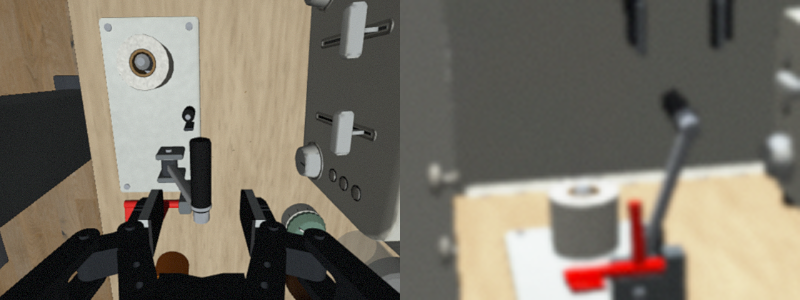

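The bar lies at crop (200,175), full-image (280,245), exactly where predicted. The roll sits on the spindle with the tip showing, and the catch stays flipped. I'm descending and gripping.

```bash
python3 -m crank '[[[0,-0.03,0.8,0,0,0,50],[0,0,0.8,0,0,0,50],[0,0,0.6,0,0,0,50],[0,0,0.25,0,0,0,50],[0,0,0,0,0,0,10],[0,0,0,0,0,0,10],[0,0,0,0,0,0,10],[0,0,0,0,0,0,10]]]' 45 && python3 -m crank '[[[0,0,0,0,0,0,10],[0,0,0,0,0,0,10],[0,0,0,0,0,0,10],[0,0,0,0,0,0,10],[0,0,0,0,0,0,10],[0,0,0,0,0,0,10],[0,0,0,0,0,0,10],[0,0,0,0,0,0,10]]]' 45
```

```text
time_s: 18.25
eef_pos: [516.3, 97.6, 139.9]
ee_rot: [0.0, 0.708, 0.706, 0.0]
force: [-4.6, -0.5, 6.3]
grip_width: 0.196
grip_force: 44.1
time_s: 19.05
eef_pos: [516.3, 97.7, 139.9]
ee_rot: [0.0, 0.708, 0.706, 0.0]
force: [-4.5, -0.6, 7.6]
grip_width: 0.196
grip_force: 44.1
```

```bash
python3 -m crank '[[[0,-0.36,-0.12,0,0,0,10],[0,-0.36,-0.08,0,0,0,10],[0,-0.37,-0.06,0,0,0,10],[-0.01,-0.37,-0.03,0,0,0,10],[0,-0.37,0,0,0,0,10],[-0.01,-0.38,0.02,0,0,0,10],[0,-0.37,0.05,0,0,0,10],[-0.01,-0.37,0.08,0,0,0,10]]]' 45
```

```text
time_s: 19.85
eef_pos: [445.4, 96.8, 144.7]
ee_rot: [0.004, 0.708, 0.706, 0.004]
force: [9.2, 1.1, 3.4]
grip_width: 0.192
grip_force: 47.0
```

```bash
python3 -m crank '[[[0,-0.3,0.09,0,0,0,10],[-0.01,-0.3,0.11,0,0,0,10],[0,-0.2,0.07,0,0,0,10],[-0.01,-0.1,0.04,0,0,0,10],[0,-0.04,0.02,0,0,0,10],[0,0,0,0,0,0,10],[0,0,0,0,0,0,10],[0,0,0,0,0,0,10]]]' 45
```

```text
time_s: 20.65
eef_pos: [422.2, 96.7, 136.9]
ee_rot: [0.004, 0.708, 0.706, 0.004]
force: [6.3, 2.3, 12.6]
grip_width: 0.189
grip_force: 47.8
```

```bash
python3 -m crank '[[[0,-0.08,0.02,0,0,0,10],[0,-0.08,0.02,0,0,0,10],[0,0,0,0,0,0,10],[0,0,0,0,0,0,10],[0,0,0,0,0,0,10],[0,0,0,0,0,0,10],[0,0,0,0,0,0,10],[0,0,0,0,0,0,10]]]' 45
python3 - <<'E'
from h import *
s=sense();print(s["force"],s["eef_pos"])
E
```

```text
time_s: 21.45
eef_pos: [418.7, 96.6, 135.6]
ee_rot: [0.004, 0.708, 0.706, 0.004]
force: [9.8, 2.2, 6.3]
grip_width: 0.193
grip_force: 46.9
[9.81343065 2.1695951  6.29078476] [418.69716055  96.62421289 135.6222019 ]
```

```bash
python3 -m crank '[[[0,-0.06,0.02,0,0,0,10],[0,-0.06,0.02,0,0,0,10],[0,0,0,0,0,0,10],[0,0,0,0,0,0,10],[0,0,0,0,0,0,10],[0,0,0,0,0,0,10],[0,0,0,0,0,0,10],[0,0,0,0,0,0,10]]]' 45
python3 - <<'E'
from h import *
s=sense();print(s["force"],s["eef_pos"])
E
```

```text
time_s: 22.25
eef_pos: [418.4, 96.5, 135.5]
ee_rot: [0.007, 0.708, 0.706, 0.007]
force: [22.8, 2.3, 3.9]
grip_width: 0.195
grip_force: 46.8
[22.77349722  2.25613625  3.94736022] [418.36484265  96.54030289 135.52250802]
```

The lever is against its stop: the force jumped to 23 N with no further travel, and the total pull of 98 mm matches the geometry. One final check picture.

Run:
```python
from h import *
a=capture("side");b=capture("wrist")
cv2.imwrite("pics/c8.png",np.hstack([cv2.resize(b,(400,300)),cv2.resize(a[134:344,156:436],(400,300))]))
```

```text
(no output)
```

View pics/c8.png

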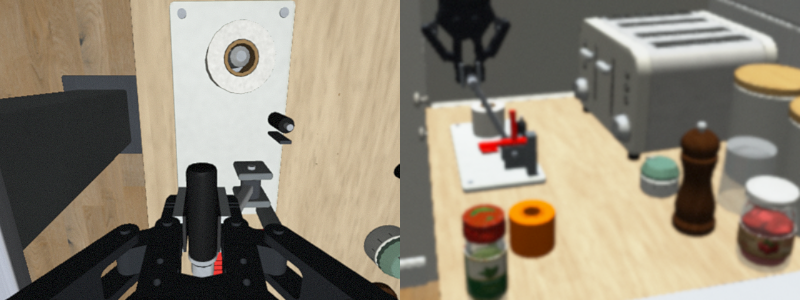

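The roll is seated at crop (240,57), the bar is held between the pads at (203,210) leaning to the front, the catch is up, and the bystanders have not moved.

```bash
python3 -c "from rig import *; print(finish_job())"
```

```text
the job is handed in; nothing more can be done
None
```

The job is handed in: the white roll is down on its seat and released, the red catch is flipped over, and the gripper is holding the feed lever against its front stop, at about 22 of the 58 s allowed.

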